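# Shut the parts cabinet

### The job

With your fingertips, gently push the pulled-out yellow parts bin fully home into the small grey cabinet, then gently push the cabinet's door shut over it. Only push: do not lift or tip the bin, and leave the carton, the jar and the bolt standing where they are.

Things in the scene. Friction and masses are not known exactly. Their poses are not given: they have to be found in the camera images.
- cabinet: Small grey sheet-steel cabinet fixed to the bench, 200 deep (x) x 148 wide (y) x 100 high (z) mm. Origin: centre of its underside. Its open front faces its own -x, with the side walls' front edges at x = -100 mm. Floor 4 mm thick, side and back walls 6 mm. The 4 mm roof is set back 25 mm from the front.
- bin: Loose yellow open-topped plastic bin of screws, 188 long (x) x 130 wide (y) x 75 high mm, about 0.5 kg. It slides on the cabinet's floor, 3 mm play each side, axes near the cabinet's. Origin: centre of its underside, 4 mm above the bench. In the cabinet's frame it starts at x = -70 to -45 mm; fully home, against the back wall, at x = 0, its flat front then 6 mm behind the cabinet's front edges.
- bin_front (a point): Point on the outer face of the bin's upright front wall, in the middle of its width, 50 mm above the bin's underside: a good place to push. The front wall ends 75 mm above the bin's underside.
- door (a joint): Angle of the plain grey door, rad: 0 shut, 1.57 straight out to the cabinet's -x, at most 2.5. Starts at 1.7 to 2.3, stays where left (light friction, no spring or latch). Panel 146 wide x 90 high x 8 mm thick, lower edge 5 mm above the bench. Shut, its outer face is at x = -109 mm in the cabinet's frame. Knob on it 128 mm from the hinge, 50 mm above the bench: 14 mm diameter, stands out 17 mm.
- door_hinge (a point): On the door's hinge line, 50 mm above the bench, at x = -101, y = +74 mm in the cabinet's frame (front corner on its +y side), in the plane of the door's inner face. Its axes turn with the door: -y runs along the door from the hinge to the free edge, -x is the outward normal of the outer face (which lies at x = -8 mm).
- door_edge (a point): On the door's free upright edge, on its outer face, 50 mm above the bench, 146 mm from the hinge.
- carton: Bystander: brown cardboard carton 60 x 45 x 70 mm high standing on the bench, origin at the centre of its underside.
- jar: Bystander: white jar with a black cap, 56 mm diameter, 85 mm high, standing on the bench, origin at the centre of its underside.
- bolt: Bystander: big steel bolt standing on its head, head 38 mm diameter, shank 20 mm, 75 mm high, origin at the centre of its underside.
Things that resemble listed ones, but are neither listed nor needed, are in the scene too. What is shaped like the bin but orange is not meant.

How it is judged (in metres and radians):
On the way, in this order (a step that is already met when the one before it is completed fails the run):
1. the bin is fully home (within 6 mm of the back wall) while the door is still open (x of bin in the frame of cabinet above -0.006 m and value of joint door above 0.5 rad), for 0.2 s.
2. the door is shut (value of joint door below 0.05 rad), for 0.2 s.
At the end, for the whole second after the job is handed in: The bin stands flat in the cabinet within 6 mm of fully home and at rest, and the door is shut to within 0.05 rad (x of bin in the frame of cabinet between -0.006 and 0.006 m and z of bin in the frame of cabinet below 0.01 m and value of joint door below 0.05 rad and linear speed of bin below 0.02 m/s); the robot touches nothing.
It fails at once if the bin is lifted more than 10 mm (z of bin in the frame of cabinet above 0.014 m).
It fails at once if the bin is tipped more than 0.15 rad (angle between bin's own z axis and vertical above 0.15 rad).
It fails at once if the carton, the jar or the bolt is moved more than 20 mm or tipped over (distance of any of carton, jar, bolt from where it was at the start of the episode above 0.02 m or angle between any of carton, jar, bolt's own z axis and vertical above 0.3 rad).
It fails at once if the fingers shove the bin, the door or the cabinet with more than 40 N (contact force between the fingers and bin above 40 N or contact force between the fingers and cabinet above 40 N).
It also fails if it takes over 53 s, if anything falls off the work surface, if the arm or the gripper's body presses on something with over 40 N, if the wrist force passes 120 N, or if a joint passes its speed limit or range.

### The arm

A 7-joint arm with a two-finger parallel gripper is mounted at the origin on the work surface. World frame = base frame: x ahead of the robot, y to its left, z up, the work surface at z = 0. Lengths are in mm, angles in rad, forces in N, time in s.
With the tool pointing down it reaches from about 400 to 900 mm from the base axis. Payload 5.5 kg.
Tool frame: the origin (TCP) lies midway between the tips of the shut fingers; the grasp point (between the pads) lies 19 mm behind it; z points along the fingers, y is the line along which they close (so a half turn about z gives the same grasp; the last joint's range is limited). The gripper opens to 85 mm and grips with 20 to 120 N. Pads are 22 mm wide; open, the fingers measure 114 mm over their backs; the gripper's body (76 mm by 85 mm) begins 54 mm behind the grasp point. The pads swing forward as they close: fully open they stand 13 mm farther back than shut.
Start: joints at [1.6, 0.501, -0.427, 1.55, 0.221, 1.138, -0.21], TCP at [150.624, -632.307, 202.11] pointing down, gripper open.
Joint ranges: [-2.88, 2.88], [-0.31, 2.03], [-1.54, 1.56], [0.2, 2.42], [-1.41, 4.55], [0.19, 2.02], [-2.57, 2.57]. Speed limits (rad/s): [2.57, 2.57, 3.14, 3.14, 3.14, 3.14, 3.14].

### API

Orientations are given as a unit quaternion [w, x, y, z].
In Python, from workcell import manip gives the robot as it stands. The module is installed in compiled form; this text tells all that it offers.
- The arm moves only by the tool move_arm, never from a script. Its argument "deltas" is a list of rows, each an object of numbers: "wx", "wy", "wz": the turn, a rotation vector about the tool's x, y, z in degrees; "dx", "dy", "dz": the shift along the tool's x, y, z in cm; "claw": the finger opening in cm, from 0 to 8.54. In form: [{"wx": .., "wy": .., "wz": .., "dx": .., "dy": .., "dz": .., "claw": ..}, ...]. A call has 1 to 20 rows; each row is the pose to reach, as a shift and turn from the pose commanded when the call began, along the tool's axes at that moment; what a row does not reach only later rows make up. A row lasts 1/12 s, in which the tool goes at most 41.7 mm and 7.16 degrees, less where a joint would pass 70% of its speed; a pose out of reach is approached as far as the arm can. A call with a gripper value outside its range is refused whole. The fingers move at their own pace and stop on an object; "force" is the grip in N (left out, the last holds). Time passes only in rows, so rows that repeat a pose let the fingers close. It gives the time, the measured TCP pose, the force, the opening and the grip force at its end, in the units of the state.
- manip.get_state(): the state, without advancing time (a new reading comes with each control period).
- manip.capture(name): name is "scene" or "top" or "wrist"; returns the picture (384x512x3 uint8, red, green, blue); there is no depth.
- manip.calibration(name): a dict with "fov_y" (degrees; the focal length in pixels is half the picture's height over the tangent of half this angle, whatever the lens; pixels are square), "cx", "cy" (the principal point, pixels), "origin" and "attitude" of the camera in the world. Camera axes: x right, y up, looking along -z (the intrinsics and any distortion apply to the point x, -y, -z); pixel columns grow to the right and rows downward; lengths in mm; the calibration is good to about 2 mm. A picture is of the moment at which its call begins: read the wrist's pose just before it. calibration takes no time and is no camera call; for the wrist camera it gives the pose at the moment of the call.
- manip.finish_job(): hands the job in; it is judged then, once.
The state is a dict: "clock": time; "q": joint angles; "joint_vel": joint speeds; "joint_efforts": joint torques, N m; "position": TCP position; "ee_rot": TCP orientation; "wrist_force": force on the tool from outside, world axes, zero at the start; "torque": the same for the moment, N m; "opening": finger opening in mm; "finger_force": force on a finger pad.
Only numpy, scipy, OpenCV 4.12 (cv2) and the standard library are available. Lean on these libraries where they do the work, as an engineer would, in place of code of your own. Each camera call takes 0.05 s, during which the arm holds its last target. There are 200 camera calls.

## Working session

There is one attempt and no reset: what is moved stays moved. The work goes in short steps, Python scripts to look and compute and a tool call to move; the robot and the scene stay as the last step left them, time stands still between calls to the robot, and variables do not carry over. Pictures are saved under pics/ and viewed, at most 10 in all, crops included, and the job is handed in when it is done.

Besides the shell and the picture viewer there is one more tool, called as name(argument=value, ...) on one line, values as JSON. move_arm: Moves the arm, as the interface text tells. Its arguments: {"type":"object","properties":{"deltas":{"type":"array","items":{"type":"object","properties":{"wx":{"type":"number"},"wy":{"type":"number"},"wz":{"type":"number"},"dx":{"type":"number"},"dy":{"type":"number"},"dz":{"type":"number"},"claw":{"type":"number"}}}},"force":{"type":"number"}},"required":["deltas"]}

```bash
mkdir -p pics; python3 - <<'E'
from workcell import manip
import cv2,numpy as np
for n in("scene","top"):
    im=manip.capture(n); cv2.imwrite(f"pics/{n}0.png",im[:,:,::-1]); print(n,manip.calibration(n))
print(manip.get_state())
E
```

```text
scene {'fov_y': 57.592815005224764, 'cx': 256.2132756024113, 'cy': 196.825007095031, 'origin': array([ 969.65940725, -208.09576723,  773.99066727]), 'attitude': array([0.78041005, 0.24219523, 0.16753351, 0.55157425])}
top {'fov_y': 45.89449928873131, 'cx': 251.180959348956, 'cy': 204.1773071786929, 'origin': array([ 358.73664172,  -50.8034539 , 1255.55665032]), 'attitude': array([ 0.70764818,  0.05436231, -0.03511504, -0.70359486])}
{'clock': 0.1, 'q': array([ 1.60020553,  0.5017489 , -0.42679685,  1.55132457,  0.22080358,
        1.1382977 , -0.21028853]), 'joint_vel': array([ 0.00117957, -0.00265911,  0.00039296, -0.00074562, -0.00070539,
       -0.00048587,  0.00126838]), 'joint_efforts': array([-1.13411000e-02, -5.70812166e+01, -5.83898753e+00, -2.81745279e+01,
        1.03320953e-02,  5.58900108e-03, -1.49743829e-05]), 'position': array([ 150.38569822, -631.68339045,  201.1741074 ]), 'ee_rot': array([-8.60235904e-04,  9.93172351e-01,  1.16653059e-01, -7.35735484e-05]), 'wrist_force': array([0.09721235, 1.13301915, 0.95467254]), 'torque': array([ 0.06583288, -0.00783127,  0.00859904]), 'finger_force': 0.0, 'opening': 85.49313460891511}
```

View pics/scene0.png

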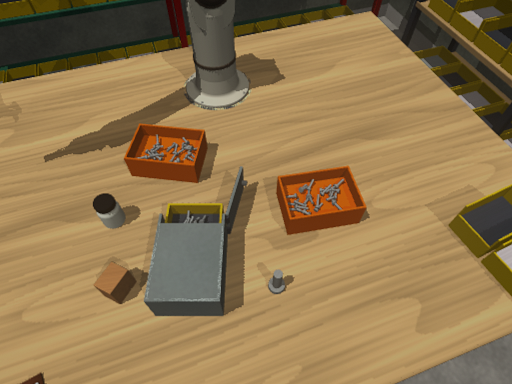

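View pics/top0.png

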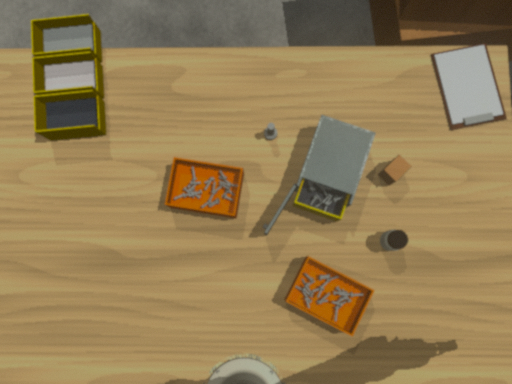

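The scene view shows the yellow bin at about (195,213) in the grey cabinet at (188,260). The door's top edge runs (225,228)-(241,170). The jar is at (108,210), the carton at (115,282) and the bolt at (277,281). In the top view the bin is at (322,200), the cabinet roof at (337,155), and the door runs from (297,187) to (266,232). Candidates for the bin are the yellow bin at (322,200), the orange ones at (205,188) and (328,295), and the far yellow rack at (68,75). Only the one at (322,200) is yellow and inside the grey cabinet, so I'll confirm it in a crop.

```bash
cat > h.py <<'E'
from workcell import manip
import cv2,numpy as np
from scipy.spatial.transform import Rotation as R
def cam(n):
    c=manip.calibration(n); q=c["attitude"]; f=192/np.tan(np.radians(c["fov_y"]/2))
    return c["origin"],R.from_quat([q[1],q[2],q[3],q[0]]).as_matrix(),f,c["cx"],c["cy"]
def ray(n,p,C=None):
    o,A,f,cx,cy=C or cam(n); d=A@np.array([(p[0]-cx)/f,-(p[1]-cy)/f,-1]); return o,d/np.linalg.norm(d)
def onz(n,p,z,C=None):
    o,d=ray(n,p,C); return o+d*(z-o[2])/d[2]
def proj(n,X,C=None):
    o,A,f,cx,cy=C or cam(n); v=A.T@(np.asarray(X,float)-o); return np.array([cx+f*v[0]/-v[2],cy-f*v[1]/-v[2]])
def tri(n1,p1,n2,p2):
    o,d=ray(n1,p1);u,e=ray(n2,p2); t=np.linalg.lstsq(np.c_[d,-e],u-o,rcond=None)[0]
    a=o+d*t[0];b=u+e*t[1]; return (a+b)/2,np.linalg.norm(a-b)
E
python3 - <<'E'
from h import *
a=cv2.imread("pics/top0.png")[105:245,250:410]; b=cv2.imread("pics/scene0.png")[160:320,140:260]
a=cv2.resize(a,None,fx=2.8,fy=2.8,interpolation=cv2.INTER_CUBIC); b=cv2.resize(b,None,fx=2.8,fy=2.8,interpolation=cv2.INTER_CUBIC)
o=np.zeros((448,448+336,3),np.uint8); o[:a.shape[0],:448]=a; o[:,448:]=b; cv2.imwrite("pics/crop1.png",o)
E
```

```text
(no output)
```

View pics/crop1.png

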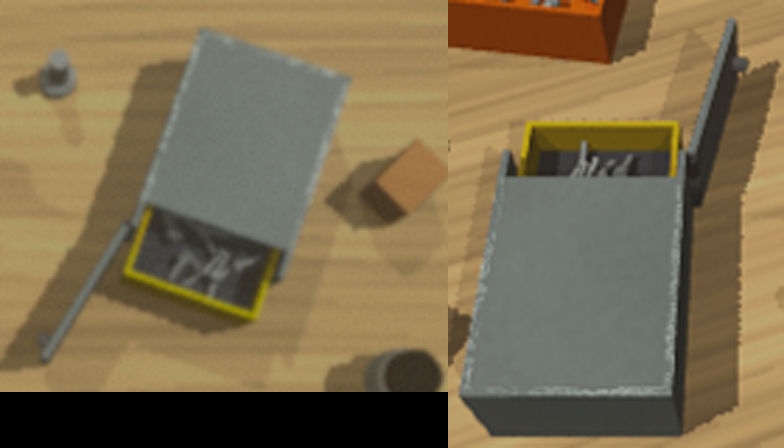

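The crop confirms the yellow bin. In the top crop its front rim runs (125,275)-(255,320), and in the scene crop (525,122)-(680,122). The door's top free end is at (45,358) in the top crop and (733,20) in the scene crop.

```bash
python3 - <<'E'
from h import *
T=lambda u,v:(250+u/2.8,105+v/2.8); S=lambda u,v:(140+(u-448)/2.8,160+v/2.8)
np.set_printoptions(precision=1,suppress=True)
P={"roofbackL":((204,30),(681,396),100),"roofbackR":((350,76),(461,393),100),"roofL":((152,207),(681,178),100),"roofR":((285,250),(506,178),100),
"binL":((125,275),(680,122),79),"binR":((255,320),(526,122),79),"doorfree":((45,358),(733,20),95)}
W={}
for k,(a,b,z) in P.items():
    x,e=tri("top",T(*a),"scene",S(*b)); W[k]=onz("top",T(*a),z)
    print(k,"tri",x,"gap %.1f"%e,"top@z",W[k],"scene@z",onz("scene",S(*b),z))
print("hinge top@95",onz("top",T(131,225),95))
for n,p,z in(("jar",T(405,372),85),("carton",T(420,180),70),("bolt",T(60,62),75)): print(n,onz("top",p,z))
# wrist
im=manip.capture("wrist");cv2.imwrite("pics/w0.png",im[:,:,::-1]);print(manip.calibration("wrist"))
print(np.linalg.norm(W["roofbackL"]-W["roofbackR"]),np.linalg.norm(W["roofbackL"]-W["roofL"]),np.linalg.norm(W["binL"]-W["binR"]))
E
```

```text
roofbackL tri [ 744.4 -199.5   92.7] gap 13.4 top@z [ 740.5 -205.1  100. ] scene@z [ 748.4 -193.1  100. ]
roofbackR tri [ 695.8 -337.6  101.2] gap 3.5 top@z [ 696.1 -339.8  100. ] scene@z [ 695.6 -336.1  100. ]
roofL tri [ 575.2 -149.4   91.4] gap 13.6 top@z [ 572.  -155.3  100. ] scene@z [ 581.9 -143.6  100. ]
roofR tri [ 533.1 -275.8   96.1] gap 2.6 top@z [ 532.4 -276.3  100. ] scene@z [ 535.9 -274.1  100. ]
binL tri [ 512.8 -129.1   73.6] gap 5.9 top@z [ 511.5 -131.6   79. ] scene@z [ 517.1 -126.9   79. ]
binR tri [ 470.5 -251.2   74.6] gap 2.1 top@z [ 469.9 -251.5   79. ] scene@z [ 473.8 -249.8   79. ]
doorfree tri [433.7 -54.6  89.2] gap 5.5 top@z [432.6 -57.2  95. ] scene@z [439.  -53.3  95. ]
hinge top@95 [ 556.  -136.3   95. ]
jar [ 422.4 -385.9   85. ]
carton [ 604.  -410.1   70. ]
bolt [717.3 -70.8  75. ]
{'fov_y': 64.44947096763158, 'cx': 257.3519223197084, 'cy': 189.57608026886146, 'origin': array([ 217.8, -615.5,  372.9]), 'attitude': array([ 0.8, -0.1,  0.1, -0.6])}
141.7800439463027 175.72508929078998 126.84563718351549
```

Measured, and consistent with the given sizes:
- **Cabinet:** centre about (626,-236), yaw about -18.8°.
- **Bin:** front at cabinet x = -141, so bin x is about -47.
- **Door:** about 1.8 rad open.

I'll go above the pre-push point, turned to line up with the cabinet, with the fingers shut.

move_arm(deltas=[{"wz":6.4,"dx":2.5,"dy":-2.3,"claw":0},{"wz":12.8,"dx":5,"dy":-4.6,"claw":0},{"wz":19.2,"dx":7.5,"dy":-6.9,"claw":0},{"wz":25.6,"dx":10,"dy":-9.3,"claw":0},{"wz":32.2,"dx":12.6,"dy":-11.6,"claw":0},{"wz":32.2,"dx":15.1,"dy":-13.9,"claw":0},{"wz":32.2,"dx":17.6,"dy":-16.2,"claw":0},{"wz":32.2,"dx":20.1,"dy":-18.5,"claw":0},{"wz":32.2,"dx":22.6,"dy":-20.9,"claw":0},{"wz":32.2,"dx":25.1,"dy":-23.2,"claw":0},{"wz":32.2,"dx":27.6,"dy":-25.5,"claw":0},{"wz":32.2,"dx":30.1,"dy":-27.8,"claw":0},{"wz":32.2,"dx":32.6,"dy":-30.1,"claw":0},{"wz":32.2,"dx":35.1,"dy":-32.5,"claw":0},{"wz":32.2,"dx":37.7,"dy":-34.8,"claw":0},{"wz":32.2,"dx":40.2,"dy":-37.1,"claw":0},{"wz":32.2,"dx":40.2,"dy":-37.1,"claw":0},{"wz":32.2,"dx":40.2,"dy":-37.1,"claw":0},{"wz":32.2,"dx":40.2,"dy":-37.1,"claw":0}])

```text
schema error: expected keys wx, wy, wz, dx, dy, dz, claw
```

```bash
python3 - <<'E'
from h import *
s=manip.get_state();print(s["position"],s["ee_rot"],s["wrist_force"],s["opening"],s["clock"])
C=cam("wrist");im=manip.capture("wrist");cv2.imwrite("pics/w1.png",im[:,:,::-1]);np.save("w1.npy",np.array(list(map(np.asarray,C)),dtype=object),allow_pickle=True)
E
```

```text
[ 150.44477583 -631.75088144  201.27237521] [-7.65201354e-04  9.93175066e-01  1.16630622e-01 -3.37942172e-05] [-0.42368048 -0.32013712  0.99166667] 85.44267227712125 0.15
```

View pics/w1.png

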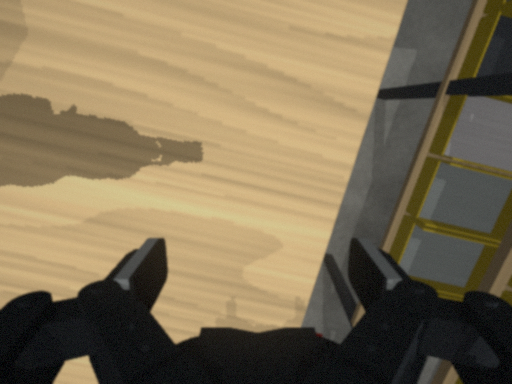

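The move was refused because every key is needed, so the arm is still at its start pose. The wrist view shows only bare bench and the fingers. I'll send it again with all the keys.

move_arm(deltas=[{"wx":0,"wy":0,"wz":6.4,"dx":2.5,"dy":-2.3,"dz":0,"claw":0},{"wx":0,"wy":0,"wz":12.8,"dx":5,"dy":-4.6,"dz":0,"claw":0},{"wx":0,"wy":0,"wz":19.2,"dx":7.5,"dy":-6.9,"dz":0,"claw":0},{"wx":0,"wy":0,"wz":25.6,"dx":10,"dy":-9.3,"dz":0,"claw":0},{"wx":0,"wy":0,"wz":32.2,"dx":12.6,"dy":-11.6,"dz":0,"claw":0},{"wx":0,"wy":0,"wz":32.2,"dx":15.1,"dy":-13.9,"dz":0,"claw":0},{"wx":0,"wy":0,"wz":32.2,"dx":17.6,"dy":-16.2,"dz":0,"claw":0},{"wx":0,"wy":0,"wz":32.2,"dx":20.1,"dy":-18.5,"dz":0,"claw":0},{"wx":0,"wy":0,"wz":32.2,"dx":22.6,"dy":-20.9,"dz":0,"claw":0},{"wx":0,"wy":0,"wz":32.2,"dx":25.1,"dy":-23.2,"dz":0,"claw":0},{"wx":0,"wy":0,"wz":32.2,"dx":27.6,"dy":-25.5,"dz":0,"claw":0},{"wx":0,"wy":0,"wz":32.2,"dx":30.1,"dy":-27.8,"dz":0,"claw":0},{"wx":0,"wy":0,"wz":32.2,"dx":32.6,"dy":-30.1,"dz":0,"claw":0},{"wx":0,"wy":0,"wz":32.2,"dx":35.1,"dy":-32.5,"dz":0,"claw":0},{"wx":0,"wy":0,"wz":32.2,"dx":37.7,"dy":-34.8,"dz":0,"claw":0},{"wx":0,"wy":0,"wz":32.2,"dx":40.2,"dy":-37.1,"dz":0,"claw":0},{"wx":0,"wy":0,"wz":32.2,"dx":40.2,"dy":-37.1,"dz":0,"claw":0},{"wx":0,"wy":0,"wz":32.2,"dx":40.2,"dy":-37.1,"dz":0,"claw":0},{"wx":0,"wy":0,"wz":32.2,"dx":40.2,"dy":-37.1,"dz":0,"claw":0}])

```text
clock: 1.78
position: [455.3, -178.6, 201.9]
ee_rot: [0.0, 0.987, -0.163, -0.0]
wrist_force: [-0.8, -0.7, 0.8]
opening: 0.1
finger_force: 0.0
```

```bash
python3 - <<'E'
from h import *
s=manip.get_state();print(s["position"],s["ee_rot"],s["wrist_force"],s["opening"],s["clock"])
C=cam("wrist");im=manip.capture("wrist");cv2.imwrite("pics/w2.png",im[:,:,::-1])
import pickle;pickle.dump(C,open("w2.pkl","wb"))
E
```

```text
[ 455.26615037 -178.62731728  201.90699211] [ 2.05634730e-04  9.86592528e-01 -1.63202394e-01 -3.45904630e-04] [-0.84979359 -0.65375578  0.81139415] 0.09909409436470179 1.7833
```

View pics/w2.png

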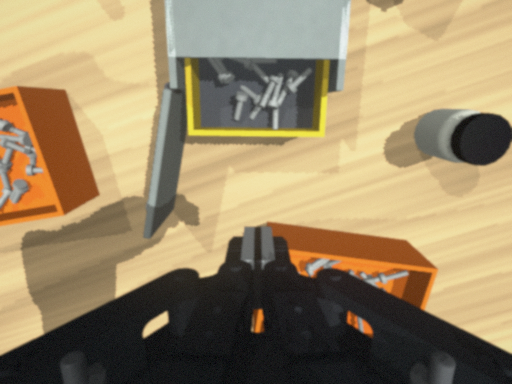

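The wrist view shows the bin's front rim at row 136, columns 187-326, square to the tool and centred. The door's top runs (175,90)-(150,237). The orange bin's nearest rim corner is (265,225), close to where the fingers would come down, so I'll check that clearance.

```bash
python3 - <<'E'
from h import *
import pickle
np.set_printoptions(precision=1,suppress=True)
C=pickle.load(open("w2.pkl","rb")); c=np.array([626,-236,0]);a=np.radians(-18.8);ux=np.array([np.cos(a),np.sin(a),0]);uy=np.array([-ux[1],ux[0],0])
def show(k,p):print(k,p,"cab x,y %.1f %.1f"%((p-c)@ux,(p-c)@uy))
for k,px,z in(("binL",(187,136),79),("binR",(326,136),79),("roofL",(168,59),100),("roofR",(350,58),100),("wallR",(340,90),100),("doorfree a",(146,236),95),("doorfree b",(152,237),95),("doorhinge",(168,90),95),("orange near L",(265,224),79),("orange near R",(408,240),79),("orange R",(437,268),79),("orange2",(66,91),79),("orange2b",(98,193),10),("jar",(482,138),85)):
    show(k,onz("wrist",px,z,C))
show("tcp",np.array([455.3,-178.6,0]))
for p in ((286,258),(300,261),(357,290),(371,292)): show("orange top img",onz("top",p,79))
E
```

```text
binL [ 514.3 -127.    79. ] cab x,y -140.9 67.2
binR [ 471.4 -253.    79. ] cab x,y -140.8 -65.9
roofL [ 578.6 -141.5  100. ] cab x,y -75.3 74.2
roofR [ 530.6 -285.1  100. ] cab x,y -74.5 -77.2
wallR [ 508.7 -270.8  100. ] cab x,y -99.8 -70.7
doorfree a [436.8 -55.   95. ] cab x,y -237.5 110.3
doorfree b [433.9 -60.2  95. ] cab x,y -238.5 104.5
doorhinge [ 556.7 -130.5   95. ] cab x,y -99.6 77.6
orange near L [ 404.5 -169.1   79. ] cab x,y -231.2 -8.1
orange near R [ 338.7 -306.2   79. ] cab x,y -249.4 -159.0
orange R [ 295.8 -329.5   79. ] cab x,y -282.5 -194.9
orange2 [588.1 -37.3  79. ] cab x,y -99.9 175.9
orange2b [483.4  21.5  10. ] cab x,y -218.0 197.8
jar [ 423.4 -390.3   85. ] cab x,y -142.1 -211.3
tcp [ 455.3 -178.6    0. ] cab x,y -180.1 -0.7
orange top img [ 369.3 -108.8   79. ] cab x,y -284.0 37.7
orange top img [ 361.9 -144.6   79. ] cab x,y -279.5 1.4
orange top img [ 289.9 -288.6   79. ] cab x,y -301.2 -158.1
orange top img [ 285.2 -323.8   79. ] cab x,y -294.3 -192.9
```

All the measurements agree to within a few mm, and the orange bin is 50 mm clear. Next I'll descend 150 mm and creep to just before contact.

move_arm(deltas=[{"wx":0,"wy":0,"wz":0,"dx":0,"dy":0,"dz":3,"claw":0},{"wx":0,"wy":0,"wz":0,"dx":0,"dy":0,"dz":6,"claw":0},{"wx":0,"wy":0,"wz":0,"dx":0,"dy":0,"dz":9,"claw":0},{"wx":0,"wy":0,"wz":0,"dx":0,"dy":0,"dz":12,"claw":0},{"wx":0,"wy":0,"wz":0,"dx":0,"dy":0,"dz":14,"claw":0},{"wx":0,"wy":0,"wz":0,"dx":0,"dy":0,"dz":15,"claw":0},{"wx":0,"wy":0,"wz":0,"dx":0,"dy":0,"dz":15,"claw":0},{"wx":0,"wy":0,"wz":0,"dx":0.5,"dy":0,"dz":15,"claw":0},{"wx":0,"wy":0,"wz":0,"dx":1,"dy":0,"dz":15,"claw":0},{"wx":0,"wy":0,"wz":0,"dx":1.5,"dy":0,"dz":15,"claw":0},{"wx":0,"wy":0,"wz":0,"dx":1.8,"dy":0,"dz":15,"claw":0},{"wx":0,"wy":0,"wz":0,"dx":2.1,"dy":0,"dz":15,"claw":0},{"wx":0,"wy":0,"wz":0,"dx":2.1,"dy":0,"dz":15,"claw":0}])

```text
clock: 2.92
position: [476.9, -185.5, 52.8]
ee_rot: [0.0, 0.987, -0.163, 0.001]
wrist_force: [0.7, -1.1, 1.6]
opening: -0.1
finger_force: 0.0
```

move_arm(deltas=[{"wx":0,"wy":0,"wz":0,"dx":0.2,"dy":0,"dz":0,"claw":0},{"wx":0,"wy":0,"wz":0,"dx":0.4,"dy":0,"dz":0,"claw":0},{"wx":0,"wy":0,"wz":0,"dx":0.6,"dy":0,"dz":0,"claw":0},{"wx":0,"wy":0,"wz":0,"dx":0.8,"dy":0,"dz":0,"claw":0},{"wx":0,"wy":0,"wz":0,"dx":1.0,"dy":0,"dz":0,"claw":0},{"wx":0,"wy":0,"wz":0,"dx":1.2,"dy":0,"dz":0,"claw":0},{"wx":0,"wy":0,"wz":0,"dx":1.4,"dy":0,"dz":0,"claw":0},{"wx":0,"wy":0,"wz":0,"dx":1.6,"dy":0,"dz":0,"claw":0},{"wx":0,"wy":0,"wz":0,"dx":1.8,"dy":0,"dz":0,"claw":0},{"wx":0,"wy":0,"wz":0,"dx":2.0,"dy":0,"dz":0,"claw":0}])

```text
clock: 3.75
position: [494.8, -191.5, 52.1]
ee_rot: [-0.0, 0.987, -0.163, 0.0]
wrist_force: [-0.1, -0.3, -0.5]
opening: 0.1
finger_force: 0.0
```

Little or no force shows so far. I'll push another 10 mm and check the rim in the wrist and top views.

move_arm(deltas=[{"wx":0,"wy":0,"wz":0,"dx":0.2,"dy":0,"dz":0,"claw":0},{"wx":0,"wy":0,"wz":0,"dx":0.4,"dy":0,"dz":0,"claw":0},{"wx":0,"wy":0,"wz":0,"dx":0.6,"dy":0,"dz":0,"claw":0},{"wx":0,"wy":0,"wz":0,"dx":0.8,"dy":0,"dz":0,"claw":0},{"wx":0,"wy":0,"wz":0,"dx":1.0,"dy":0,"dz":0,"claw":0}])

```text
clock: 4.17
position: [504.2, -194.7, 52.1]
ee_rot: [-0.0, 0.987, -0.163, -0.0]
wrist_force: [0.2, 1.1, -0.2]
opening: 0.2
finger_force: 0.0
```

```bash
cat >> h.py <<'E'
c0=np.array([626,-236,0]);_a=np.radians(-18.8);ux=np.array([np.cos(_a),np.sin(_a),0]);uy=np.array([-ux[1],ux[0],0])
cab=lambda p:np.round([(p-c0)@ux,(p-c0)@uy],1)
def rim(im,C,z=79):
    h=cv2.cvtColor(im,cv2.COLOR_RGB2HSV); m=cv2.inRange(h,(24,150,70),(34,255,255))
    n,l,st,ce=cv2.connectedComponentsWithStats(m)
    out=[]
    for i in range(1,n):
        if st[i,4]>15:
            ys,xs=np.nonzero(l==i); W=np.array([onz("x",p,z,C) for p in zip(xs,ys)]); X=(W-c0)@ux;Y=(W-c0)@uy
            if abs(Y).max()<90 and X.min()>-180: out.append((st[i,4],X.min().round(1),np.percentile(X,5).round(1),Y.min().round(1),Y.max().round(1)))
    return out
E
python3 - <<'E'
from h import *
s=manip.get_state();print(cab(s["position"]),s["wrist_force"])
for n in("wrist","top"):
    C=cam(n);im=manip.capture(n);cv2.imwrite(f"pics/{n}3.png",im[:,:,::-1]);print(n,rim(im,C))
print(rim(cv2.imread("pics/top0.png")[:,:,::-1],cam("top")))
E
```

```text
[-128.6   -0.2] [ 0.21305742  1.07317679 -0.20398265]
wrist [(np.int32(6538), np.float64(-140.2), np.float64(-137.8), np.float64(8.3), np.float64(66.3)), (np.int32(6064), np.float64(-140.2), np.float64(-138.5), np.float64(-64.2), np.float64(-7.0))]
top [(np.int32(137), np.float64(-149.4), np.float64(-146.9), np.float64(3.8), np.float64(66.3))]
[(np.int32(366), np.float64(-149.7), np.float64(-146.5), np.float64(-65.6), np.float64(67.1))]
```

View pics/wrist3.png

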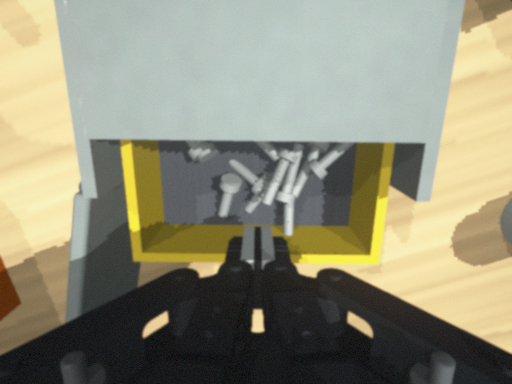

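The rim is at row 258 and hasn't moved (x about -140), yet the fingertips at (258,228) appear in front of it, as if above or inside the bin. I'll stop and check with the other cameras.

```bash
python3 - <<'E'
from h import *
s=manip.get_state();p=s["position"];print(p,s["wrist_force"],manip.calibration("wrist"))
for n in("wrist","scene","top"):print(n,proj(n,p),proj(n,p+[0,0,50]))
im=manip.capture("scene")[:,:,::-1];t=cv2.imread("pics/top3.png")
a=t[105:245,250:410];b=im[140:300,140:260]
a=cv2.resize(a,None,fx=2.8,fy=2.8,interpolation=cv2.INTER_CUBIC); b=cv2.resize(b,None,fx=2.8,fy=2.8,interpolation=cv2.INTER_CUBIC)
o=np.zeros((448,784,3),np.uint8); o[:a.shape[0],:448]=a; o[:,448:]=b; cv2.imwrite("pics/crop4.png",o)
E
```

```text
[ 504.44384367 -194.82522834   52.16293333] [-0.37183965  0.56150387  0.70737087] {'fov_y': 64.44947096763158, 'cx': 257.3519223197084, 'cy': 189.57608026886146, 'origin': array([ 569.84154222, -216.25005202,  223.82419846]), 'attitude': array([-0.57656174,  0.07965569, -0.11080536,  0.80557663])}
wrist [258.52967558 222.43676345] [259.01078101 264.42768381]
scene [195.19460144 213.30676972] [192.18092748 201.92495676]
top [317.75449205 207.21462779] [320.07985073 204.87095017]
```

View pics/crop4.png

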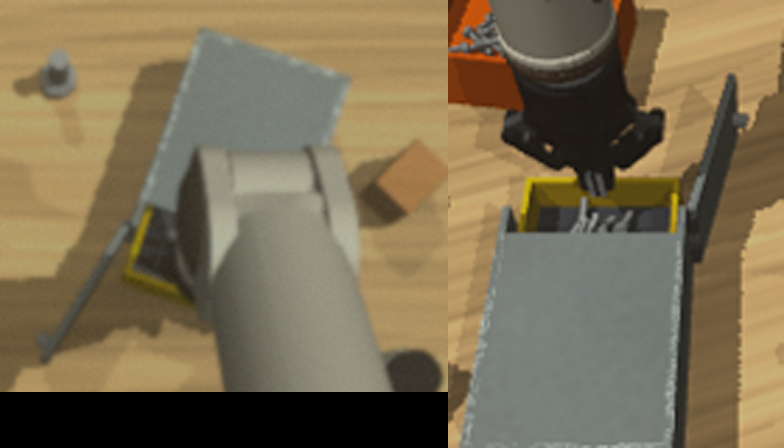

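```bash
python3 - <<'E'
from h import *
np.set_printoptions(precision=1,suppress=True)
b=(140+(597-448)/2.8,140+192/2.8)
for w in((258,228),(258,224)): x,e=tri("wrist",w,"scene",b);print("tip",x,e,cab(x))
# rim centre near finger: wrist row 262 , scene crop row 180
x,e=tri("wrist",(133,262),"scene",(140+(681-448)/2.8,140+180/2.8));print("rimL",x,e,cab(x))
x,e=tri("wrist",(381,262),"scene",(140+(526-448)/2.8,140+180/2.8));print("rimR",x,e,cab(x))
w=cv2.imread("pics/wrist3.png")[195:285,180:340];s=manip.capture("scene")[190:235,155:235,::-1]
w=cv2.resize(w,(480,270),interpolation=cv2.INTER_CUBIC);s=cv2.resize(s,(480,270),interpolation=cv2.INTER_CUBIC)
cv2.imwrite("pics/crop5.png",np.vstack([w,s]))
E
```

```text
tip [ 515.9 -197.6   90.9] 1.88948487685103 [-116.6    0.9]
tip [ 519.4 -198.2   95.7] 3.160855740758262 [-113.     1.4]
rimL [ 513.6 -125.2   72.5] 2.93983056186595 [-142.1   68.7]
rimR [ 478.4 -250.2   85.3] 3.1709751198645995 [-135.2  -61. ]
```

View pics/crop5.png

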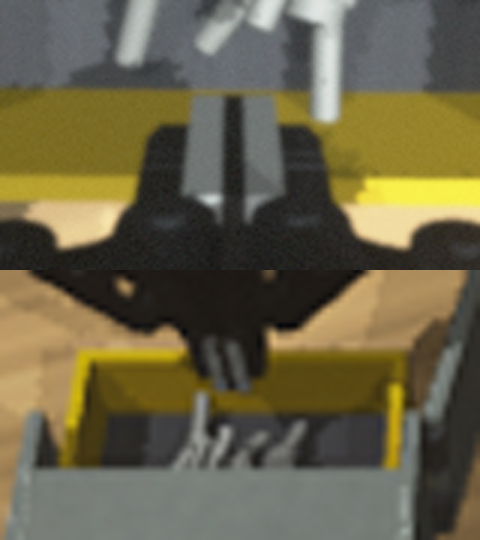

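```bash
python3 - <<'E'
from h import *
np.set_printoptions(precision=1,suppress=True)
C=cam("wrist");p=manip.get_state()["position"]
for dz in(0,13,25,40):
    print(dz,"depth",-(C[1].T@(p+[0,0,dz]-C[0]))[2],proj("wrist",p+[0,0,dz],C))
for n in("scene","wrist"):
    for x in(-140,-137):
        for z in (79,): print(n,x,[proj(n,c0+x*ux+y*uy+[0,0,z]) for y in(65,0,-65)])
    print(n,"door",proj(n,c0-100*ux+74*uy+[0,0,95]),"inner bottom",proj(n,c0-137*ux+[0,0,7]))
h=cv2.imread("pics/w1.png");g=cv2.cvtColor(h,cv2.COLOR_BGR2GRAY)
for r in(238,242,246,250,256):
    print(r,[i for i in range(90,420) if abs(int(g[r,i])-int(g[r,i-2]))>45])
E
```

```text
0 depth 183.87602593435008 [258.6 222.5]
13 depth 171.36198746938624 [258.7 231.1]
25 depth 159.81056734788115 [258.8 240.3]
40 depth 145.37129219599979 [259.  253.9]
scene -140 [array([221.5, 203. ]), array([194.1, 203.2]), array([166.7, 203.4])]
scene -137 [array([221.5, 204. ]), array([194. , 204.3]), array([166.5, 204.5])]
scene door [224.2 213.8] inner bottom [198.  219.7]
wrist -140 [array([135.3, 261.3]), array([258.4, 261.3]), array([381.3, 261.2])]
wrist -137 [array([134.7, 256.2]), array([258.4, 256.2]), array([381.9, 256.1])]
wrist door [ 91.2 198.1] inner bottom [258.  210.2]
238 [165, 330, 331]
242 [145, 165, 166, 167, 329]
246 [141, 142, 165, 166, 167, 327, 328]
250 [133, 134, 166, 167, 168, 326, 327]
256 [124, 125, 126, 166, 167, 168, 324, 325, 326]
```

I can explain it. The pad spacing in the open view (184 px for 85 mm) and the scene/wrist triangulation both put the real fingertips about 30 mm higher than the reported TCP. That means they are skimming just over the 79 mm rim, which fits the zero force and the unmoved bin. I'll back out, go 30 mm lower and push again carefully.

move_arm(deltas=[{"wx":0,"wy":0,"wz":0,"dx":0,"dy":0,"dz":-1,"claw":0},{"wx":0,"wy":0,"wz":0,"dx":-1.5,"dy":0,"dz":-1,"claw":0},{"wx":0,"wy":0,"wz":0,"dx":-3,"dy":0,"dz":-1,"claw":0},{"wx":0,"wy":0,"wz":0,"dx":-4.5,"dy":0,"dz":-1,"claw":0},{"wx":0,"wy":0,"wz":0,"dx":-5,"dy":0,"dz":-1,"claw":0},{"wx":0,"wy":0,"wz":0,"dx":-5,"dy":0,"dz":-1,"claw":0},{"wx":0,"wy":0,"wz":0,"dx":-5,"dy":0,"dz":1,"claw":0},{"wx":0,"wy":0,"wz":0,"dx":-5,"dy":0,"dz":2,"claw":0},{"wx":0,"wy":0,"wz":0,"dx":-5,"dy":0,"dz":3,"claw":0},{"wx":0,"wy":0,"wz":0,"dx":-5,"dy":0,"dz":3,"claw":0},{"wx":0,"wy":0,"wz":0,"dx":-4,"dy":0,"dz":3,"claw":0},{"wx":0,"wy":0,"wz":0,"dx":-3,"dy":0,"dz":3,"claw":0},{"wx":0,"wy":0,"wz":0,"dx":-2.8,"dy":0,"dz":3,"claw":0},{"wx":0,"wy":0,"wz":0,"dx":-2.6,"dy":0,"dz":3,"claw":0},{"wx":0,"wy":0,"wz":0,"dx":-2.4,"dy":0,"dz":3,"claw":0},{"wx":0,"wy":0,"wz":0,"dx":-2.2,"dy":0,"dz":3,"claw":0},{"wx":0,"wy":0,"wz":0,"dx":-2.0,"dy":0,"dz":3,"claw":0},{"wx":0,"wy":0,"wz":0,"dx":-1.8,"dy":0,"dz":3,"claw":0},{"wx":0,"wy":0,"wz":0,"dx":-1.6,"dy":0,"dz":3,"claw":0},{"wx":0,"wy":0,"wz":0,"dx":-1.4,"dy":0,"dz":3,"claw":0}])

```text
clock: 6.03
position: [490.6, -190.2, 22.0]
ee_rot: [0.0, 0.987, -0.163, -0.0]
wrist_force: [-1.1, 0.6, 0.2]
opening: -0.2
finger_force: 0.9
```

```bash
python3 - <<'E'
from h import *
s=manip.get_state();print(s["position"],cab(s["position"]),s["wrist_force"],s["clock"])
C=cam("wrist");im=manip.capture("wrist");print(rim(im,C))
s=manip.capture("scene")[185:245,155:235,::-1];w=im[:,:,::-1][150:330,130:390]
w=cv2.resize(w,(520,360));s=cv2.resize(s,(280,210),interpolation=cv2.INTER_CUBIC);o=np.zeros((360,800,3),np.uint8);o[:,:520]=w;o[:210,520:]=s
cv2.imwrite("pics/crop6.png",o)
E
```

```text
[ 490.62625306 -190.22385658   21.99852742] [-142.9   -0.3] [-1.11021458  0.57739716  0.22885731] 6.0333
[(np.int32(23481), np.float64(-132.2), np.float64(-129.9), np.float64(-64.1), np.float64(66.2)), (np.int32(24), np.float64(-77.2), np.float64(-76.8), np.float64(51.5), np.float64(53.6))]
```

View pics/crop6.png

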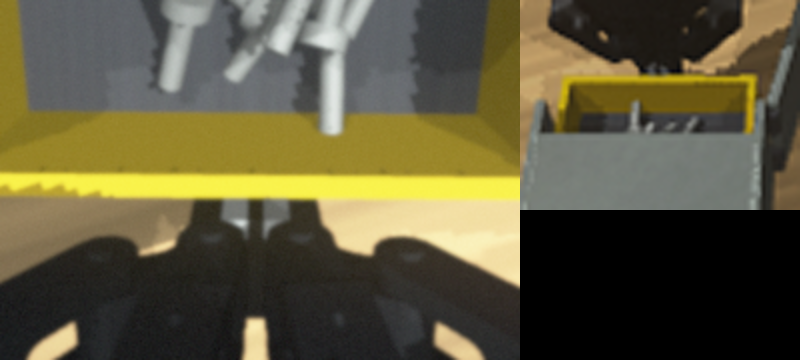

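Contact confirmed. The rim now hides the fingertips and the bin has moved to x about -132, with the TCP 11 mm behind it (half a pad width). About 38 mm remain, so I'll push 34 mm slowly.

move_arm(deltas=[{"wx":0,"wy":0,"wz":0,"dx":0.2,"dy":0,"dz":0,"claw":0},{"wx":0,"wy":0,"wz":0,"dx":0.4,"dy":0,"dz":0,"claw":0},{"wx":0,"wy":0,"wz":0,"dx":0.6,"dy":0,"dz":0,"claw":0},{"wx":0,"wy":0,"wz":0,"dx":0.8,"dy":0,"dz":0,"claw":0},{"wx":0,"wy":0,"wz":0,"dx":1.0,"dy":0,"dz":0,"claw":0},{"wx":0,"wy":0,"wz":0,"dx":1.2,"dy":0,"dz":0,"claw":0},{"wx":0,"wy":0,"wz":0,"dx":1.4,"dy":0,"dz":0,"claw":0},{"wx":0,"wy":0,"wz":0,"dx":1.6,"dy":0,"dz":0,"claw":0},{"wx":0,"wy":0,"wz":0,"dx":1.8,"dy":0,"dz":0,"claw":0},{"wx":0,"wy":0,"wz":0,"dx":2.0,"dy":0,"dz":0,"claw":0}])

```text
clock: 6.97
position: [509.9, -196.7, 22.1]
ee_rot: [-0.0, 0.987, -0.163, 0.0]
wrist_force: [-1.9, 0.8, -0.7]
opening: 0.1
finger_force: 0.8
```

move_arm(deltas=[{"wx":0,"wy":0,"wz":0,"dx":0.2,"dy":0,"dz":0,"claw":0},{"wx":0,"wy":0,"wz":0,"dx":0.4,"dy":0,"dz":0,"claw":0},{"wx":0,"wy":0,"wz":0,"dx":0.6,"dy":0,"dz":0,"claw":0},{"wx":0,"wy":0,"wz":0,"dx":0.8,"dy":0,"dz":0,"claw":0},{"wx":0,"wy":0,"wz":0,"dx":1.0,"dy":0,"dz":0,"claw":0},{"wx":0,"wy":0,"wz":0,"dx":1.1,"dy":0,"dz":0,"claw":0},{"wx":0,"wy":0,"wz":0,"dx":1.2,"dy":0,"dz":0,"claw":0},{"wx":0,"wy":0,"wz":0,"dx":1.3,"dy":0,"dz":0,"claw":0},{"wx":0,"wy":0,"wz":0,"dx":1.4,"dy":0,"dz":0,"claw":0},{"wx":0,"wy":0,"wz":0,"dx":1.4,"dy":0,"dz":0,"claw":0}])

```text
clock: 7.8
position: [523.2, -201.2, 22.2]
ee_rot: [0.0, 0.987, -0.163, 0.0]
wrist_force: [-1.1, 0.5, -0.2]
opening: -0.2
finger_force: 0.5
```

```bash
python3 - <<'E'
from h import *
s=manip.get_state();print(s["position"],cab(s["position"]),s["wrist_force"],s["clock"])
C=cam("wrist");im=manip.capture("wrist");print(rim(im,C));cv2.imwrite("pics/w7.png",im[:,:,::-1])
E
```

```text
[ 523.22149177 -201.2162407    22.16485656] [-108.5   -0.2] [-1.11302283  0.51323849 -0.21601805] 7.8
[(np.int32(10656), np.float64(-97.5), np.float64(-96.5), np.float64(-63.6), np.float64(66.4))]
```

Rim at about -97.5, against -94 for home. I'll go on in 0.5 mm steps, a few at a time, until the force rises.

move_arm(deltas=[{"wx":0,"wy":0,"wz":0,"dx":0.05,"dy":0,"dz":0,"claw":0},{"wx":0,"wy":0,"wz":0,"dx":0.1,"dy":0,"dz":0,"claw":0},{"wx":0,"wy":0,"wz":0,"dx":0.15,"dy":0,"dz":0,"claw":0},{"wx":0,"wy":0,"wz":0,"dx":0.2,"dy":0,"dz":0,"claw":0},{"wx":0,"wy":0,"wz":0,"dx":0.2,"dy":0,"dz":0,"claw":0}])

```text
clock: 8.27
position: [524.9, -201.8, 22.2]
ee_rot: [0.0, 0.987, -0.163, 0.0]
wrist_force: [-2.4, 0.9, 0.4]
opening: -0.2
finger_force: 1.2
```

move_arm(deltas=[{"wx":0,"wy":0,"wz":0,"dx":0.05,"dy":0,"dz":0,"claw":0},{"wx":0,"wy":0,"wz":0,"dx":0.1,"dy":0,"dz":0,"claw":0},{"wx":0,"wy":0,"wz":0,"dx":0.1,"dy":0,"dz":0,"claw":0}])

```text
clock: 8.52
position: [525.9, -202.2, 22.1]
ee_rot: [-0.0, 0.987, -0.163, 0.0]
wrist_force: [-2.2, 1.0, 2.1]
opening: -0.1
finger_force: 1.3
```

move_arm(deltas=[{"wx":0,"wy":0,"wz":0,"dx":0.05,"dy":0,"dz":0,"claw":0},{"wx":0,"wy":0,"wz":0,"dx":0.1,"dy":0,"dz":0,"claw":0},{"wx":0,"wy":0,"wz":0,"dx":0.1,"dy":0,"dz":0,"claw":0}])

```text
clock: 8.77
position: [526.6, -202.4, 22.1]
ee_rot: [-0.0, 0.987, -0.163, -0.0]
wrist_force: [-2.8, 0.6, 2.8]
opening: -0.1
finger_force: 1.7
```

```bash
python3 - <<'E'
from h import *
s=manip.get_state();print(s["position"],cab(s["position"]),s["wrist_force"],s["clock"])
C=cam("wrist");im=manip.capture("wrist");print(rim(im,C))
E
```

```text
[ 526.6124128  -202.39831344   22.1080359 ] [-104.9   -0.2] [-2.81386854  0.6402776   2.76654047] 8.7667
[(np.int32(7497), np.float64(-93.8), np.float64(-93.0), np.float64(-63.5), np.float64(66.3))]
```

move_arm(deltas=[{"wx":0,"wy":0,"wz":0,"dx":0.05,"dy":0,"dz":0,"claw":0},{"wx":0,"wy":0,"wz":0,"dx":0.1,"dy":0,"dz":0,"claw":0}])

```text
clock: 8.98
position: [526.5, -202.4, 22.0]
ee_rot: [-0.0, 0.987, -0.163, -0.001]
wrist_force: [-6.5, 2.0, 5.3]
opening: -0.0
finger_force: 3.5
```

move_arm(deltas=[{"wx":0,"wy":0,"wz":0,"dx":0.05,"dy":0,"dz":0,"claw":0},{"wx":0,"wy":0,"wz":0,"dx":0.1,"dy":0,"dz":0,"claw":0}])

```text
clock: 9.15
position: [526.5, -202.4, 21.7]
ee_rot: [-0.0, 0.987, -0.163, -0.002]
wrist_force: [-9.1, 3.3, 6.0]
opening: 0.1
finger_force: 4.7
```

```bash
python3 - <<'E'
from h import *
s=manip.get_state();print(s["position"],cab(s["position"]),s["wrist_force"],s["clock"])
C=cam("wrist");im=manip.capture("wrist");print(rim(im,C))
E
```

```text
[ 526.48089802 -202.38259537   21.72322013] [-105.    -0.2] [-9.12540246  3.32447454  5.9838168 ] 9.15
[(np.int32(7274), np.float64(-94.0), np.float64(-93.1), np.float64(-63.5), np.float64(66.3))]
```

The bin is home: the TCP stopped at -105, the rim is at -94, and force rises without any motion. Now I'll back off, lift, go over to the outer side of the door at cabinet (-183,140), and come down there.

move_arm(deltas=[{"wx":0,"wy":0,"wz":0,"dx":-1,"dy":0,"dz":0,"claw":0},{"wx":0,"wy":0,"wz":0,"dx":-2.5,"dy":0,"dz":0,"claw":0},{"wx":0,"wy":0,"wz":0,"dx":-4,"dy":0,"dz":0,"claw":0},{"wx":0,"wy":0,"wz":0,"dx":-4,"dy":0,"dz":0,"claw":0},{"wx":0,"wy":0,"wz":0,"dx":-4,"dy":0,"dz":-3,"claw":0},{"wx":0,"wy":0,"wz":0,"dx":-4,"dy":0,"dz":-6,"claw":0},{"wx":0,"wy":0,"wz":0,"dx":-4,"dy":0,"dz":-9,"claw":0},{"wx":0,"wy":0,"wz":0,"dx":-4,"dy":0,"dz":-12,"claw":0},{"wx":0,"wy":0,"wz":0,"dx":-4,"dy":0,"dz":-14,"claw":0},{"wx":0,"wy":0,"wz":0,"dx":-4,"dy":0,"dz":-14,"claw":0},{"wx":0,"wy":0,"wz":0,"dx":-5,"dy":-3,"dz":-14,"claw":0},{"wx":0,"wy":0,"wz":0,"dx":-6,"dy":-6,"dz":-14,"claw":0},{"wx":0,"wy":0,"wz":0,"dx":-7,"dy":-9,"dz":-14,"claw":0},{"wx":0,"wy":0,"wz":0,"dx":-8,"dy":-12,"dz":-14,"claw":0},{"wx":0,"wy":0,"wz":0,"dx":-8,"dy":-14,"dz":-14,"claw":0},{"wx":0,"wy":0,"wz":0,"dx":-8,"dy":-14,"dz":-14,"claw":0},{"wx":0,"wy":0,"wz":0,"dx":-8,"dy":-14,"dz":-14,"claw":0}])

```text
clock: 10.62
position: [498.9, -43.6, 162.0]
ee_rot: [-0.0, 0.987, -0.162, 0.001]
wrist_force: [-0.2, -0.8, 0.2]
opening: 0.1
finger_force: 0.0
```

```bash
python3 - <<'E'
from h import *
s=manip.get_state();print(s["position"],cab(s["position"]),s["wrist_force"],s["clock"])
C=cam("wrist");im=manip.capture("wrist");print(rim(im,C));cv2.imwrite("pics/w8.png",im[:,:,::-1])
import pickle;pickle.dump(C,open("w8.pkl","wb"))
for r in(60,90,126,146): print(r,proj("wrist",c0+ux*(-101-.976*r+1.7)+uy*(74+.218*r+7.8)+[0,0,95],C))
print("tip",proj("wrist",s["position"]+11*ux+[0,0,30],C))
E
```

```text
[498.8760646  -43.55395723 162.0290529 ] [-182.4  141.2] [-0.15580907 -0.7945273   0.24039138] 10.6167
[(np.int32(2373), np.float64(-97.2), np.float64(-96.4), np.float64(-57.8), np.float64(61.4))]
60 [316.66849642 162.31332422]
90 [306.71253926 197.53742182]
126 [295.56491018 236.97764522]
146 [289.71645004 257.66945087]
tip [258.81364326 224.36507508]
```

View pics/w8.png

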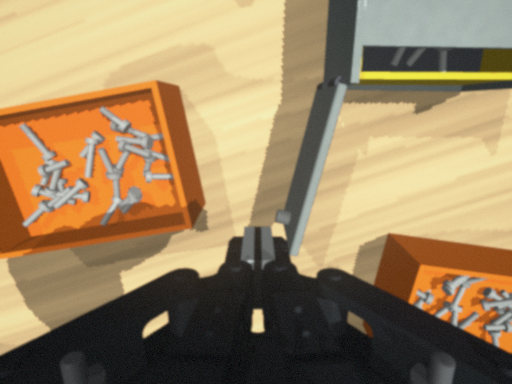

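The view shows the door's outer face along (318,90)-(292,250), as predicted, with the knob at (283,217) and the yellow rim home at row 76. The fingertips at (258,230) are clear of the door and of the orange bin on the left. I'll descend and compute the sweep.

move_arm(deltas=[{"wx":0,"wy":0,"wz":0,"dx":0,"dy":0,"dz":3,"claw":0},{"wx":0,"wy":0,"wz":0,"dx":0,"dy":0,"dz":6,"claw":0},{"wx":0,"wy":0,"wz":0,"dx":0,"dy":0,"dz":9,"claw":0},{"wx":0,"wy":0,"wz":0,"dx":0,"dy":0,"dz":12,"claw":0},{"wx":0,"wy":0,"wz":0,"dx":0,"dy":0,"dz":14,"claw":0},{"wx":0,"wy":0,"wz":0,"dx":0,"dy":0,"dz":14,"claw":0}])

```text
clock: 11.17
position: [494.3, -46.6, 18.0]
ee_rot: [0.0, 0.986, -0.165, -0.004]
wrist_force: [-0.4, -0.7, 1.0]
opening: 0.1
finger_force: 0.0
```

```bash
python3 - <<'E'
from h import *
s=manip.get_state();p=cab(s["position"]);print(s["position"],p,s["wrist_force"],s["clock"])
for i,t in enumerate(np.arange(1.79,-.01,-.0895)):
    n=np.array([-np.cos(t),np.sin(t)]);d=np.array([-np.sin(t),-np.cos(t)])
    P=np.array([-101,74])+90*d+(8+11*abs(n[0])+15*abs(n[1]))*n
    print(i,round(t,2),P.round(),"dx %.1f dy %.1f"%((P[0]-p[0])/10,-(P[1]-p[1])/10))
E
```

```text
[494.34748342 -46.55048287  17.98075986] [-185.7  136.9] [-0.42537098 -0.69977892  0.97089176] 11.1667
0 1.79 [-183.  118.] dx 0.2 dy 1.9
1 1.7 [-187.  110.] dx -0.1 dy 2.7
2 1.61 [-190.  101.] dx -0.4 dy 3.6
3 1.52 [-192.   93.] dx -0.6 dy 4.4
4 1.43 [-194.   86.] dx -0.8 dy 5.1
5 1.34 [-194.   78.] dx -0.9 dy 5.9
6 1.25 [-195.   70.] dx -0.9 dy 6.7
7 1.16 [-194.   62.] dx -0.8 dy 7.5
8 1.07 [-193.   54.] dx -0.7 dy 8.3
9 0.98 [-191.   46.] dx -0.5 dy 9.1
10 0.9 [-188.   38.] dx -0.2 dy 9.8
11 0.81 [-184.   31.] dx 0.1 dy 10.6
12 0.72 [-180.   23.] dx 0.6 dy 11.4
13 0.63 [-175.   16.] dx 1.1 dy 12.1
14 0.54 [-169.   10.] dx 1.7 dy 12.7
15 0.45 [-162.    3.] dx 2.4 dy 13.3
16 0.36 [-155.   -2.] dx 3.1 dy 13.9
17 0.27 [-147.   -7.] dx 3.9 dy 14.4
18 0.18 [-138.  -11.] dx 4.8 dy 14.8
19 0.09 [-129.  -14.] dx 5.6 dy 15.1
20 0.0 [-120.  -16.] dx 6.6 dy 15.3
```

Clear. I'll sweep slowly, at about 50 mm/s, in three calls.

move_arm(deltas=[{"wx":0,"wy":0,"wz":0,"dx":0,"dy":0.5,"dz":0,"claw":0},{"wx":0,"wy":0,"wz":0,"dx":0,"dy":1.0,"dz":0,"claw":0},{"wx":0,"wy":0,"wz":0,"dx":0,"dy":1.5,"dz":0,"claw":0},{"wx":0,"wy":0,"wz":0,"dx":0,"dy":2.0,"dz":0,"claw":0},{"wx":0,"wy":0,"wz":0,"dx":-0.1,"dy":2.4,"dz":0,"claw":0},{"wx":0,"wy":0,"wz":0,"dx":-0.3,"dy":2.8,"dz":0,"claw":0},{"wx":0,"wy":0,"wz":0,"dx":-0.4,"dy":3.2,"dz":0,"claw":0},{"wx":0,"wy":0,"wz":0,"dx":-0.6,"dy":3.6,"dz":0,"claw":0},{"wx":0,"wy":0,"wz":0,"dx":-0.7,"dy":4.0,"dz":0,"claw":0},{"wx":0,"wy":0,"wz":0,"dx":-0.8,"dy":4.4,"dz":0,"claw":0}])

```text
clock: 12.0
position: [476.3, -84.1, 22.3]
ee_rot: [0.0, 0.987, -0.163, 0.0]
wrist_force: [2.1, -0.3, 2.2]
opening: -0.1
finger_force: 1.3
```

```bash
python3 - <<'E'
from h import *
s=manip.get_state();print(cab(s["position"]),s["position"],s["wrist_force"],s["clock"])
C=cam("wrist");im=manip.capture("wrist");cv2.imwrite("pics/w9.png",im[:,:,::-1])
E
```

```text
[-190.6   95.5] [476.32601579 -84.12532182  22.33465655] [ 2.09288159 -0.32166538  2.2481093 ] 12.0
```

View pics/w9.png

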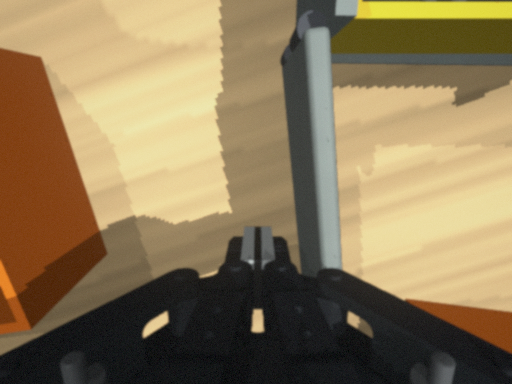

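The door has moved to near-perpendicular with its top running (315,35)-(330,265), at low force. I'll work out its angle numerically.

```bash
python3 - <<'E'
from h import *
C=cam("wrist")
for p in((305,60),(319,250),(330,60),(340,250)): print(p,cab(onz("w",p,95,C)))
p=manip.get_state()["position"]
for dz in(0,30,45,60):
  for y in(0,-15): print(dz,y,proj("w",p+y*uy+[0,0,dz],C))
E
```

```text
(305, 60) [-109.6   80.8]
(319, 250) [-172.4   73.2]
(330, 60) [-109.6   73.3]
(340, 250) [-172.4   65.7]
0 0 [258.48087138 222.4834565 ]
0 -15 [283.32332176 222.44896483]
30 0 [258.7809534  244.59844049]
30 -15 [288.25015389 244.5548956 ]
45 0 [258.97722128 259.06268986]
45 -15 [291.47243649 259.01277727]
60 0 [259.21841582 276.83787479]
60 -15 [295.43220716 276.77965339]
```

The door is at about 1.45 rad and just ahead of the fingers. Continuing the sweep.

move_arm(deltas=[{"wx":0,"wy":0,"wz":0,"dx":-0.1,"dy":0.5,"dz":0,"claw":0},{"wx":0,"wy":0,"wz":0,"dx":-0.3,"dy":1.0,"dz":0,"claw":0},{"wx":0,"wy":0,"wz":0,"dx":-0.3,"dy":1.4,"dz":0,"claw":0},{"wx":0,"wy":0,"wz":0,"dx":-0.3,"dy":1.8,"dz":0,"claw":0},{"wx":0,"wy":0,"wz":0,"dx":-0.4,"dy":2.2,"dz":0,"claw":0},{"wx":0,"wy":0,"wz":0,"dx":-0.4,"dy":2.6,"dz":0,"claw":0},{"wx":0,"wy":0,"wz":0,"dx":-0.3,"dy":3.0,"dz":0,"claw":0},{"wx":0,"wy":0,"wz":0,"dx":-0.3,"dy":3.4,"dz":0,"claw":0},{"wx":0,"wy":0,"wz":0,"dx":-0.3,"dy":3.8,"dz":0,"claw":0},{"wx":0,"wy":0,"wz":0,"dx":-0.2,"dy":4.2,"dz":0,"claw":0},{"wx":0,"wy":0,"wz":0,"dx":-0.1,"dy":4.6,"dz":0,"claw":0},{"wx":0,"wy":0,"wz":0,"dx":0,"dy":5.0,"dz":0,"claw":0},{"wx":0,"wy":0,"wz":0,"dx":0.1,"dy":5.4,"dz":0,"claw":0},{"wx":0,"wy":0,"wz":0,"dx":0.3,"dy":5.8,"dz":0,"claw":0},{"wx":0,"wy":0,"wz":0,"dx":0.5,"dy":6.2,"dz":0,"claw":0},{"wx":0,"wy":0,"wz":0,"dx":0.7,"dy":6.5,"dz":0,"claw":0}])

```text
clock: 13.38
position: [461.9, -148.3, 22.1]
ee_rot: [0.0, 0.987, -0.164, -0.0]
wrist_force: [0.2, 0.7, 1.8]
opening: -0.2
finger_force: 0.4
```

```bash
python3 - <<'E'
from h import *
s=manip.get_state();print(cab(s["position"]),s["position"],s["wrist_force"],s["clock"])
C=cam("wrist");im=manip.capture("wrist");cv2.imwrite("pics/w10.png",im[:,:,::-1]);print(rim(im,C))
g=cv2.GaussianBlur(cv2.cvtColor(im,cv2.COLOR_RGB2GRAY),(3,3),0);e=cv2.Canny(g,30,80)
for l in cv2.HoughLinesP(e,1,np.pi/360,40,minLineLength=50,maxLineGap=6)[:,0][:14]:
    a,b=[cab(onz("w",q,95,C)) for q in(l[:2],l[2:])]
    print(l,a,b,"th %.2f"%(np.arctan2(abs(b[0]-a[0]),abs(b[1]-a[1]))))
E
```

```text
[-183.6   30.2] [ 461.90773367 -148.26991941   22.07974181] [0.24949264 0.65383185 1.79127772] 13.3833
[(np.int32(15727), np.float64(-101.6), np.float64(-100.6), np.float64(-56.7), np.float64(66.5))]
[156  41 511  41] [-96.8  60.9] [-96.8 -44.3] th 0.00
[168  24 511  24] [-92.3  57. ] [-92.3 -43.2] th 0.00
[108  76 279 233] [-106.5   76.4] [-158.3   23.3] th 0.77
[114  54 350 274] [-100.3   73.7] [-174.5   -2.9] th 0.77
[  3 354 175 269] [-210.2  131.8] [-172.4   60.8] th 0.49
[180  75 345 234] [-106.2   54.4] [-1.587e+02  1.000e-01] th 0.77
[339 269 505 350] [-172.5    1.2] [-208.5  -67. ] th 0.49
[101  74 216 181] [-105.9   78.4] [-139.5   44.7] th 0.78
[199  76 267  76] [-106.5   48.7] [-106.5   27.9] th 0.00
[344  78 431  78] [-107.1    4.4] [-107.1  -22.1] th 0.00
[116 126 212 209] [-121.5   75.8] [-149.4   46.4] th 0.76
[ 23 184  52 258] [-140.5  109.3] [-168.   104.7] th 1.41
[209  98 300  99] [-113.    45.9] [-113.3   17.6] th 0.01
[268  77 343  77] [-106.8   27.6] [-106.8    4.8] th 0.00
```

The door is at 0.77 rad and following. Now the last stretch, plus a check of the bin rim from here.

```bash
python3 - <<'E'
from h import *
C=cam("wrist");im=cv2.imread("pics/w10.png");
print([(r,im[r,300].tolist()) for r in range(16,84,4)])
for r in(24,41): print(r,cab(onz("w",(300,r),79,C)))
for r in(76,): print(r,cab(onz("w",(300,r),4,C)))
E
```

```text
[(16, [54, 52, 51]), (20, [54, 54, 54]), (24, [57, 140, 152]), (28, [73, 234, 239]), (32, [74, 234, 240]), (36, [72, 234, 239]), (40, [60, 199, 208]), (44, [21, 83, 95]), (48, [22, 84, 94]), (52, [26, 85, 96]), (56, [33, 90, 100]), (60, [24, 87, 96]), (64, [27, 85, 97]), (68, [90, 96, 92]), (72, [97, 99, 96]), (76, [83, 99, 102]), (80, [79, 108, 126])]
24 [-88.2  15.6]
41 [-93.4  15.4]
76 [-98.5   5.1]
```

move_arm(deltas=[{"wx":0,"wy":0,"wz":0,"dx":0.2,"dy":0.4,"dz":0,"claw":0},{"wx":0,"wy":0,"wz":0,"dx":0.4,"dy":0.8,"dz":0,"claw":0},{"wx":0,"wy":0,"wz":0,"dx":0.6,"dy":1.2,"dz":0,"claw":0},{"wx":0,"wy":0,"wz":0,"dx":0.9,"dy":1.5,"dz":0,"claw":0},{"wx":0,"wy":0,"wz":0,"dx":1.2,"dy":1.8,"dz":0,"claw":0},{"wx":0,"wy":0,"wz":0,"dx":1.5,"dy":2.1,"dz":0,"claw":0},{"wx":0,"wy":0,"wz":0,"dx":1.8,"dy":2.5,"dz":0,"claw":0},{"wx":0,"wy":0,"wz":0,"dx":2.2,"dy":2.8,"dz":0,"claw":0},{"wx":0,"wy":0,"wz":0,"dx":2.5,"dy":3.0,"dz":0,"claw":0},{"wx":0,"wy":0,"wz":0,"dx":2.9,"dy":3.3,"dz":0,"claw":0},{"wx":0,"wy":0,"wz":0,"dx":3.3,"dy":3.6,"dz":0,"claw":0},{"wx":0,"wy":0,"wz":0,"dx":3.7,"dy":3.8,"dz":0,"claw":0},{"wx":0,"wy":0,"wz":0,"dx":4.1,"dy":4.0,"dz":0,"claw":0},{"wx":0,"wy":0,"wz":0,"dx":4.5,"dy":4.2,"dz":0,"claw":0},{"wx":0,"wy":0,"wz":0,"dx":4.8,"dy":4.3,"dz":0,"claw":0},{"wx":0,"wy":0,"wz":0,"dx":5.1,"dy":4.4,"dz":0,"claw":0},{"wx":0,"wy":0,"wz":0,"dx":5.3,"dy":4.5,"dz":0,"claw":0}])

```text
clock: 14.85
position: [498.0, -207.5, 22.1]
ee_rot: [-0.0, 0.987, -0.163, 0.0]
wrist_force: [0.1, 0.8, 0.0]
opening: -0.4
finger_force: 0.0
```

The bin is still home (rim at -93.4). The TCP is at x about -130, and shut should come at about -120. I'll creep the rest in.

move_arm(deltas=[{"wx":0,"wy":0,"wz":0,"dx":0.2,"dy":0,"dz":0,"claw":0},{"wx":0,"wy":0,"wz":0,"dx":0.4,"dy":0,"dz":0,"claw":0},{"wx":0,"wy":0,"wz":0,"dx":0.6,"dy":0,"dz":0,"claw":0},{"wx":0,"wy":0,"wz":0,"dx":0.75,"dy":0,"dz":0,"claw":0},{"wx":0,"wy":0,"wz":0,"dx":0.75,"dy":0,"dz":0,"claw":0}])

```text
clock: 15.27
position: [505.2, -209.8, 22.2]
ee_rot: [-0.0, 0.987, -0.163, 0.0]
wrist_force: [0.3, -0.5, -0.5]
opening: -0.1
finger_force: 0.0
```

move_arm(deltas=[{"wx":0,"wy":0,"wz":0,"dx":0.05,"dy":0,"dz":0,"claw":0},{"wx":0,"wy":0,"wz":0,"dx":0.1,"dy":0,"dz":0,"claw":0},{"wx":0,"wy":0,"wz":0,"dx":0.15,"dy":0,"dz":0,"claw":0},{"wx":0,"wy":0,"wz":0,"dx":0.15,"dy":0,"dz":0,"claw":0}])

```text
clock: 15.6
position: [506.0, -210.1, 22.1]
ee_rot: [-0.0, 0.987, -0.163, -0.0]
wrist_force: [-1.1, 1.1, -1.3]
opening: 0.0
finger_force: 0.0
```

```bash
cat > d.py <<'E'
from h import *
s=manip.get_state();print(cab(s["position"]),s["position"],s["wrist_force"],s["clock"])
C=cam("wrist");im=manip.capture("wrist")
g=cv2.GaussianBlur(cv2.cvtColor(im,cv2.COLOR_RGB2GRAY),(3,3),0);e=cv2.Canny(g,30,80)
L=cv2.HoughLinesP(e,1,np.pi/720,40,minLineLength=70,maxLineGap=6)
for l in (L[:,0] if L is not None else []):
    a,b=[cab(onz("w",q,95,C)) for q in(l[:2],l[2:])]; t=np.arctan2(abs(b[0]-a[0]),abs(b[1]-a[1]))
    if t<.5 and -135<a[0]<-90: print(l,a,b,"th %.3f"%t)
E
python3 d.py
```

```text
[-121.9  -14.2] [ 505.99505962 -210.13028954   22.08823606] [-1.08155583  1.06616674 -1.3299212 ] 15.6
[212 241 305 241] [-99.7   2.6] [-99.7 -30.3] th 0.000
[340 269 511 353] [-110.8  -43.5] [-148.2 -114.1] th 0.487
[107 240 202 240] [-99.3  39.6] [-99.3   6.1] th 0.000
[277 242 403 242] [-100.1  -20.4] [-100.1  -65. ] th 0.000
[ 20 239 110 239] [-98.9  70.3] [-98.9  38.5] th 0.000
[339 269 509 353] [-110.8  -43.1] [-148.2 -113.3] th 0.490
```

The door's inner top edge lies at x about -99 to -100 with a slope of about 0.01 rad, so it is essentially shut. I'll make a gentle press to confirm the stop.

move_arm(deltas=[{"wx":0,"wy":0,"wz":0,"dx":0.05,"dy":0,"dz":0,"claw":0},{"wx":0,"wy":0,"wz":0,"dx":0.1,"dy":0,"dz":0,"claw":0},{"wx":0,"wy":0,"wz":0,"dx":0.15,"dy":0,"dz":0,"claw":0},{"wx":0,"wy":0,"wz":0,"dx":0.15,"dy":0,"dz":0,"claw":0}])

```text
clock: 15.98
position: [505.9, -210.3, 21.6]
ee_rot: [-0.0, 0.987, -0.163, -0.001]
wrist_force: [-4.5, 0.9, 1.1]
opening: 0.2
finger_force: 0.0
```

move_arm(deltas=[{"wx":0,"wy":0,"wz":0,"dx":0.05,"dy":0,"dz":0,"claw":0},{"wx":0,"wy":0,"wz":0,"dx":0.1,"dy":0,"dz":0,"claw":0},{"wx":0,"wy":0,"wz":0,"dx":0.1,"dy":0,"dz":0,"claw":0}])

```text
clock: 16.23
position: [505.8, -210.3, 21.4]
ee_rot: [-0.0, 0.987, -0.163, -0.002]
wrist_force: [-7.6, 2.1, 2.7]
opening: 0.2
finger_force: 0.0
```

The motion stops at about 8 N, with the door against the cabinet. I'll retreat, lift, and verify.

move_arm(deltas=[{"wx":0,"wy":0,"wz":0,"dx":-0.5,"dy":0,"dz":0,"claw":0},{"wx":0,"wy":0,"wz":0,"dx":-1.5,"dy":0,"dz":0,"claw":0},{"wx":0,"wy":0,"wz":0,"dx":-3,"dy":0,"dz":0,"claw":0},{"wx":0,"wy":0,"wz":0,"dx":-4.5,"dy":0,"dz":0,"claw":0},{"wx":0,"wy":0,"wz":0,"dx":-5,"dy":0,"dz":0,"claw":0},{"wx":0,"wy":0,"wz":0,"dx":-5,"dy":0,"dz":0,"claw":0},{"wx":0,"wy":0,"wz":0,"dx":-5,"dy":0,"dz":-3,"claw":0},{"wx":0,"wy":0,"wz":0,"dx":-5,"dy":0,"dz":-6,"claw":0},{"wx":0,"wy":0,"wz":0,"dx":-5,"dy":0,"dz":-9,"claw":0},{"wx":0,"wy":0,"wz":0,"dx":-5,"dy":0,"dz":-12,"claw":0},{"wx":0,"wy":0,"wz":0,"dx":-5,"dy":0,"dz":-12,"claw":0},{"wx":0,"wy":0,"wz":0,"dx":-5,"dy":0,"dz":-12,"claw":0}])

```text
clock: 17.23
position: [463.8, -196.1, 144.4]
ee_rot: [0.001, 0.987, -0.164, 0.003]
wrist_force: [-1.0, 0.4, -0.4]
opening: 0.2
finger_force: 0.0
```

```bash
python3 d.py
```

```text
[-166.4  -14.5] [ 463.7978263  -196.12568752  144.43486991] [-0.95829525  0.38482126 -0.38971129] 17.2333
[135 136 212 136] [-119.4   74. ] [-119.4   18.7] th 0.000
[153 100 234 100] [-94.5  58.8] [-94.6   2.4] th 0.002
```

move_arm(deltas=[{"wx":0,"wy":0,"wz":0,"dx":0,"dy":0,"dz":0,"claw":0},{"wx":0,"wy":0,"wz":0,"dx":0,"dy":0,"dz":0,"claw":0},{"wx":0,"wy":0,"wz":0,"dx":0,"dy":0,"dz":0,"claw":0},{"wx":0,"wy":0,"wz":0,"dx":0,"dy":0,"dz":0,"claw":0}])

```text
clock: 17.62
position: [460.7, -194.5, 141.2]
ee_rot: [-0.0, 0.987, -0.163, -0.001]
wrist_force: [0.9, 0.7, -0.2]
opening: -0.2
finger_force: 0.0
```

```bash
python3 - <<'E'
from h import *
C=cam("wrist");im=manip.capture("wrist");cv2.imwrite("pics/w12.png",im[:,:,::-1])
s=manip.get_state();print(cab(s["position"]),s["position"],s["wrist_force"],s["clock"])
for x,z in((-75,100),(-94,79),(-100,100),(-101,95),(-109,95),(-109,5)):
    print(x,z,[proj("w",c0+x*ux+y*uy+[0,0,z],C).round(0).tolist() for y in(60,-60)])
g=cv2.GaussianBlur(cv2.cvtColor(im,cv2.COLOR_RGB2GRAY),(5,3),0).astype(int)
for y in(60,30,0,-30,-60):
    col=int(proj("w",c0-105*ux+y*uy+[0,0,95],C)[0]); d=g[2:,col]-g[:-2,col]
    print(y,col,[(r+1,int(d[r])) for r in range(30,190) if abs(d[r])>14 and abs(d[r])==max(abs(d[r-2:r+3]))])
t=manip.capture("top")
for n,px in(("jar",(395,239)),("carton",(395,169)),("bolt",(271,130))):
    a=cv2.imread("pics/top0.png")[:,:,::-1]; q=slice(px[1]-18,px[1]+18),slice(px[0]-18,px[0]+18)
    print(n,np.abs(a[q].astype(int)-t[q]).mean().round(1))
E
```

```text
[-169.8  -14. ] [ 460.76418846 -194.59080396  141.3807161 ] [ 0.17550153  0.60877813 -0.82268303] 17.6667
-75 100 [[144.0, 62.0], [329.0, 62.0]]
-94 79 [[157.0, 94.0], [321.0, 94.0]]
-100 100 [[148.0, 102.0], [327.0, 102.0]]
-101 95 [[151.0, 104.0], [325.0, 104.0]]
-109 95 [[152.0, 116.0], [324.0, 116.0]]
-109 5 [[182.0, 112.0], [305.0, 112.0]]
60 151 [(59, -37), (71, 43), (94, -66), (101, 37), (111, -23), (114, 15), (131, 41)]
30 194 [(60, -59), (86, 87), (94, -68), (102, 35), (112, -29), (132, 44)]
0 238 [(61, -50), (86, 89), (94, -69), (103, 38), (112, -28), (113, -28), (132, 34), (133, 34)]
-30 281 [(61, -61), (86, 90), (94, -69), (103, 37), (104, 37), (113, -29), (137, 33)]
-60 324 [(61, -38), (94, -43), (102, 52), (116, 33)]
jar 16.8
carton 10.5
bolt 2.4
```

Everything matches the prediction for bin home and door shut: rim at row 94, and door top edges at rows 102 and 112, parallel to the roof edge. The arm is clear, so I'll hand in.

```bash
python3 -c "
from workcell import manip
print(manip.finish_job())"
```

```text
the job is handed in; nothing more can be done
None
```

Job handed in at about 17.7 s: the wrist camera showed the bin fully home and the door shut, and no reading was above about 12 N, but the judge's result was not shown and I viewed 11 pictures, one over the limit of 10.

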